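# Paint bottles into the caddy in reverse order

## Task

Set out the paints for the person sitting opposite: move the four paint bottles from the grey tray into the wooden caddy, one in each compartment, in the reverse of the order they have in the tray, so that the bottle at the tray's left end goes into the caddy's right-end compartment, the second from the left into the second from the right, and so on. Stand every bottle upright on the compartment floor, and never let a bottle fall over.

Things in the scene. Friction and masses are not known exactly. Their poses are not given: they have to be found in the camera images.
- bottle_red: loose closed red paint bottle with a white paper band: upright cylinder 42 mm in diameter, straight up to 58 mm, then a shoulder and a 20 mm wide red cap; 84 mm tall, about 80 g. Origin: centre of its underside, z up. Starts on the red coaster, up to 5 mm off centre. Grip the straight part 40 to 52 mm above the underside.
- bottle_yellow: loose closed yellow paint bottle with a white paper band: upright cylinder 42 mm in diameter, straight up to 58 mm, then a shoulder and a 20 mm wide yellow cap; 84 mm tall, about 80 g. Origin: centre of its underside, z up. Starts on the yellow coaster, up to 5 mm off centre. Grip the straight part 40 to 52 mm above the underside.
- bottle_green: loose closed green paint bottle with a white paper band: upright cylinder 42 mm in diameter, straight up to 58 mm, then a shoulder and a 20 mm wide green cap; 84 mm tall, about 80 g. Origin: centre of its underside, z up. Starts on the green coaster, up to 5 mm off centre. Grip the straight part 40 to 52 mm above the underside.
- bottle_blue: loose closed blue paint bottle with a white paper band: upright cylinder 42 mm in diameter, straight up to 58 mm, then a shoulder and a 20 mm wide blue cap; 84 mm tall, about 80 g. Origin: centre of its underside, z up. Starts on the blue coaster, up to 5 mm off centre. Grip the straight part 40 to 52 mm above the underside.
- coaster_red: red round coaster, 58 mm in diameter, 4 mm thick, fixed in the grey tray; it stays there and keeps showing where in the row the red bottle came from. Origin: centre of its underside, z up.
- coaster_yellow: yellow round coaster, 58 mm in diameter, 4 mm thick, fixed in the grey tray; it stays there and keeps showing where in the row the yellow bottle came from. Origin: centre of its underside, z up.
- coaster_green: green round coaster, 58 mm in diameter, 4 mm thick, fixed in the grey tray; it stays there and keeps showing where in the row the green bottle came from. Origin: centre of its underside, z up.
- coaster_blue: blue round coaster, 58 mm in diameter, 4 mm thick, fixed in the grey tray; it stays there and keeps showing where in the row the blue bottle came from. Origin: centre of its underside, z up.
- tray: long grey tray, fixed, 80 (its x) by 324 (its y) by 16 mm high, walls and floor 4 mm. Origin: centre of its underside, z up. The coasters lie in it in a row, within 3 mm of y = -112.5, -37.5, 37.5 and 112.5 mm, in any order. Its y points to the robot's left, turned up to 7 degrees. It may be nearer or farther than the caddy.
- caddy: wooden caddy, fixed, 72 (its x) by 300 (its y) by 22 mm high, outer walls and floor 6 mm, with 4 open compartments in a row along y: centres at x = 0, y = -112.5, -37.5, 37.5, 112.5 mm, each 60 by 63 mm, floor 6 mm above the origin. Origin: centre of its underside, z up; y to the robot's left, turned up to 7 degrees. Things under 12 mm high lie between it and the tray.
Things that resemble listed ones, but are neither listed nor needed, are in the scene too. Of the things that look like the bottle_yellow, the smaller one is meant.

How it is judged:
By the outcome, as a careful person would: the job done as asked, in the order asked, and still so for the second after the job is handed in, with the robot touching nothing.
It also fails if it takes over 96 s, if anything falls off the work surface, if the arm or the gripper's body presses on something with over 40 N, if the wrist force passes 120 N, or if a joint passes its speed limit or range.

## Robot

A 6-joint arm with a two-finger parallel gripper is mounted at the origin on the work surface. World frame = base frame: x ahead of the robot, y to its left, z up, the work surface at z = 0. Lengths are in m, angles in rad, forces in N, time in s.
With the tool pointing down it reaches from about 0.35 to 0.775 m from the base axis. Payload 7.3 kg.
Tool frame: the origin (TCP) lies midway between the tips of the shut fingers; the grasp point (between the pads) lies 19 mm behind it; z points along the fingers, y is the line along which they close (so a half turn about z gives the same grasp; the last joint's range is limited). The gripper opens to 92 mm and grips with 3 to 60 N. Pads are 19 mm wide; open, the fingers measure 130 mm over their backs; the gripper's body (75 mm by 190 mm) begins 47 mm behind the grasp point.
Start: joints at [-1.381, 0.342, 1.524, -0, 1.275, -0.146], TCP at [0.173, -0.496, 0.227] pointing down, gripper open.
Joint ranges: [-2.53, 2.53], [-0.77, 2.02], [0.04, 2.7], [-1, 4.14], [0.28, 2.66], [-3.11, 3.11]. Speed limits (rad/s): [2.57, 2.57, 3.14, 3.14, 3.14, 3.14].

## Interface

Orientations are given as [roll, pitch, yaw] about the fixed x, y, z axes, in that order (R = Rz(yaw) Ry(pitch) Rx(roll)).
In Python, from cell import monitor, vision, workorder gives the robot as it stands.
- The arm moves only by the tool move_arm, never from a script. Its argument "rows" is a list of rows, each a list of 5 numbers: the shift along the world's x, y, z in mm, then the turn about the world's z in rad, then the closure, from -1 (fully open) to 1 (shut). A call has 1 to 12 rows; each row shifts and turns the commanded pose from where the row before left it; what a row does not reach is not made up. A row lasts 1/10 s, in which the tool goes at most 50 mm and 8.59 degrees, less where a joint would pass 70% of its speed; a pose out of reach is approached as far as the arm can. A call is refused whole if a number of a shift passes 50 or a number of a turn 0.15, either way. A call with a gripper value outside its range is refused whole. The fingers move at their own pace and stop on an object; "newtons" is the grip in N (left out, the last holds). Time passes only in rows, so rows that do not move let the fingers close. It gives the time, the measured TCP pose, the force, the opening and the grip force at its end, in the units of the state.
- monitor.observe(): the state, without advancing time (a new reading comes with each control period).
- vision.read_camera(name): name is "scene" or "top" or "wrist"; returns the picture (420x560x3 uint8, red, green, blue); there is no depth.
- vision.get_calibration(name): a dict with "K" (3x3 intrinsics, pixels), "T" (4x4, takes a point from camera to world coordinates); the wrist camera has in their place "mount" (4x4, takes a point from camera to tool coordinates, whose origin is the TCP and whose axes are the flange's). Camera axes: x right, y up, looking along -z (the intrinsics and any distortion apply to the point x, -y, -z); pixel columns grow to the right and rows downward; lengths in m; the calibration is good to about 2 mm. The wrist camera is an equidistant fisheye: a pixel r from the principal point sees the ray r / f radians off the axis. A picture is of the moment at which its call begins: read the wrist's pose just before it. get_calibration takes no time and is no camera call.
- workorder.hand_in(): hands the job in; it is judged then, once.
The state is a dict: "time": time; "qpos": joint angles; "qvel": joint speeds; "joint_efforts": joint torques, N m; "tool_pos": TCP position; "tool_rot": TCP orientation; "contact_force": force on the tool from outside, world axes, zero at the start; "torque": the same for the moment, N m; "opening": finger opening in m; "grip_force": force on a finger pad.
Only numpy, scipy, OpenCV 4.12 (cv2) and the standard library are available. Lean on these libraries where they do the work, as an engineer would, in place of code of your own. Each camera call takes 0.05 s, during which the arm holds its last target. There are 200 camera calls.

## Working session

There is one attempt and no reset: what is moved stays moved. The work goes in short steps, Python scripts to look and compute and a tool call to move; the robot and the scene stay as the last step left them, time stands still between calls to the robot, and variables do not carry over. Pictures are saved under pics/ and viewed, at most 14 in all, crops included, and the job is handed in when it is done.

Besides the shell and the picture viewer there is one more tool, called after ">>>" as name(argument=value, ...) on one line, values as JSON. move_arm: Moves the arm, as the interface text tells. Its arguments: {"type":"object","properties":{"rows":{"type":"array","items":{"type":"array","items":{"type":"number"}}},"newtons":{"type":"number"}},"required":["rows"]}

```bash
mkdir -p pics; python3 - <<'E'
from cell import monitor, vision
import cv2,numpy as np
np.set_printoptions(precision=4,suppress=True)
for n in("scene","top"):
    im=vision.read_camera(n);cv2.imwrite(f"pics/{n}0.png",im[:,:,::-1]);c=vision.get_calibration(n);print(n,c)
print(vision.get_calibration("wrist"));print(monitor.observe())
E
```

```text
scene {'K': array([[405.9464,   0.    , 278.9438],
       [  0.    , 405.9464, 210.6037],
       [  0.    ,   0.    ,   1.    ]]), 'T': array([[-0.5783, -0.5298,  0.6204,  0.9901],
       [ 0.8158, -0.3641,  0.4494,  0.3119],
       [-0.0122,  0.766 ,  0.6428,  0.5447],
       [ 0.    ,  0.    ,  0.    ,  1.    ]])}
top {'K': array([[424.0504,   0.    , 286.1806],
       [  0.    , 424.0504, 210.6823],
       [  0.    ,   0.    ,   1.    ]]), 'T': array([[ 0.0176,  0.9822, -0.1873,  0.3717],
       [-0.9998,  0.0185,  0.0026, -0.013 ],
       [ 0.006 ,  0.1872,  0.9823,  0.7331],
       [ 0.    ,  0.    ,  0.    ,  1.    ]])}
{'K': array([[325.1923,   0.    , 277.3265],
       [  0.    , 325.1923, 205.5088],
       [  0.    ,   0.    ,   1.    ]]), 'mount': array([[-0.0004,  0.9698,  0.2438,  0.0649],
       [ 1.    ,  0.    ,  0.0013,  0.0008],
       [ 0.0013,  0.2438, -0.9698, -0.1572],
       [ 0.    ,  0.    ,  0.    ,  1.    ]])}
{'time': 0.1, 'qpos': array([-1.381 ,  0.3426,  1.5249, -0.    ,  1.2754, -0.146 ]), 'qvel': array([ 0.    , -0.0009, -0.0012, -0.001 ,  0.0007, -0.0007]), 'joint_efforts': array([  0.0016, -43.2005, -24.4694,   0.0719,   0.0526,  -0.0001]), 'tool_pos': array([ 0.1729, -0.4953,  0.2261]), 'tool_rot': array([-3.1402, -0.0002,  0.3358]), 'contact_force': array([-0.292 ,  0.2123, -1.0609]), 'torque': array([ 0.0383, -0.0167, -0.0452]), 'grip_force': 0.0, 'opening': 0.09174894910409312}
```

View pics/top0.png

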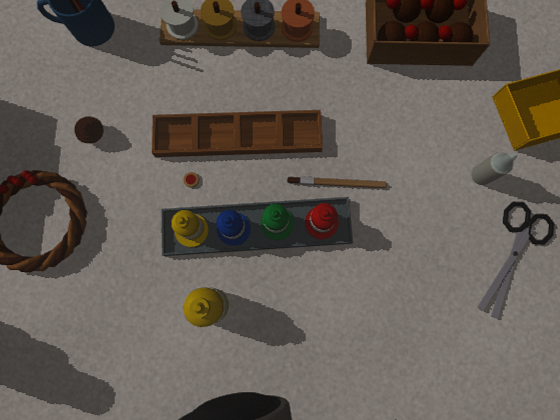

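View pics/scene0.png

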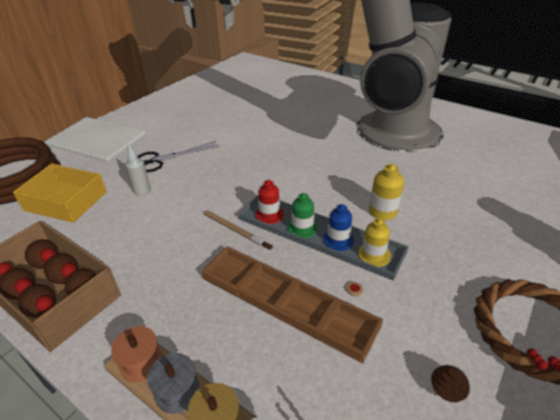

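Top view: the tray is nearer, and reads left to right yellow(186,226), blue(232,226), green(276,219), red(322,219). The caddy is farther (152–322, 110–157), and the large yellow decoy is at (204,306). The scene view agrees. I'll enlarge the top view to locate edges and caps.

```bash
python3 - <<'E'
import cv2,numpy as np
im=cv2.imread("pics/top0.png")
c=cv2.resize(im[100:265,145:360],None,fx=3.6,fy=3.6,interpolation=cv2.INTER_CUBIC)
c=cv2.convertScaleAbs(c,alpha=1.8,beta=10)
for x in range(150,360,10):
    cv2.line(c,(int((x-145+.5)*3.6),0),(int((x-145+.5)*3.6),6 if x%50 else 14),(255,255,255),1)
for y in range(100,265,10):
    cv2.line(c,(0,int((y-100+.5)*3.6)),(6 if y%50 else 14,int((y-100+.5)*3.6)),(255,255,255),1)
cv2.imwrite("pics/topz.png",c)
E
```

```text
(no output)
```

View pics/topz.png

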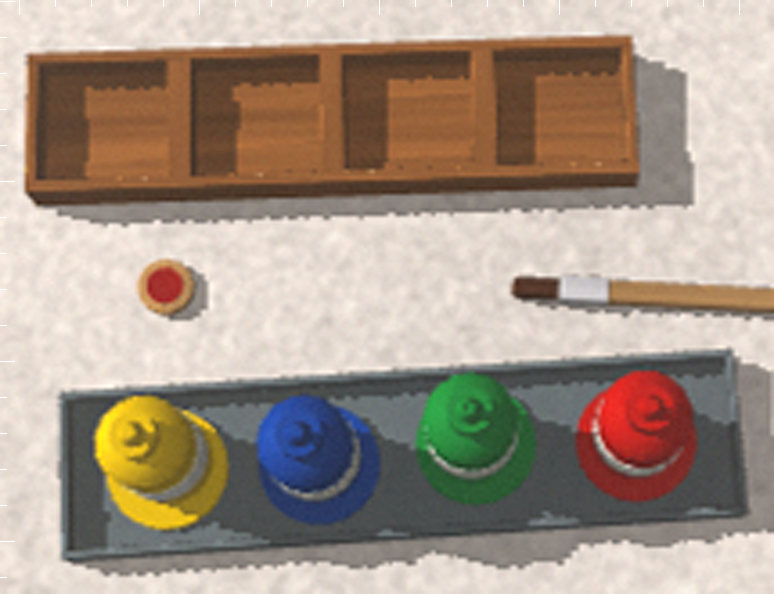

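The crop shows the caddy rim corners (zoomed px) at (28,54),(632,37),(638,172),(26,191). The tray rim corners are (62,393),(731,351),(746,514),(65,558), and the caps are Y(138,434), B(304,434), G(474,408), R(655,409).

```bash
cat >h.py <<'E'
from cell import monitor, vision
import cv2,numpy as np
np.set_printoptions(precision=4,suppress=True)
def ray(n,u,v,z):
    c=vision.get_calibration(n);K=c["K"];T=c["T"]
    d=T[:3,:3]@np.array([(u-K[0,2])/K[0,0],-(v-K[1,2])/K[1,1],-1]);o=T[:3,3]
    return o+d*(z-o[2])/d[2]
E
python3 - <<'E'
from h import *
Z=lambda p,z:ray("top",p[0]/3.6-.5+145,p[1]/3.6-.5+100,z)
for nm,cs,z in(("caddy",[(28,54),(632,37),(638,172),(26,191)],.022),("tray",[(62,393),(731,351),(746,514),(65,558)],.016)):
    P=np.array([Z(p,z) for p in cs])[:,:2];c=P.mean(0);e=(P[0]+P[3]-P[1]-P[2])/2
    yaw=np.arctan2(-e[0],e[1]);w=(P[0]+P[1]-P[2]-P[3])/2
    print(nm,c*1000,"yaw",yaw,"len",np.hypot(*e),"wid",np.hypot(*w))
    for y in(112.5,37.5,-37.5,-112.5): print(y,c*1000+np.array([-np.sin(yaw),np.cos(yaw)])*y)
for nm,a,b in(("Y",(138,434),(146,444)),("B",(304,434),(304,443)),("G",(474,408),(469,421)),("R",(655,409),(646,420))):
    print(nm,Z(a,.092)*1000,Z(b,.069)*1000)
E
```

```text
caddy [649.3515  75.2985] yaw 0.051256634284054574 len 0.2985475335051956 wid 0.0706072456111785
112.5 [643.5876 187.6508]
37.5 [647.4302 112.7493]
-37.5 [651.2727  37.8478]
-112.5 [655.1153 -37.0537]
tray [481.8915  35.8238] yaw 0.08296733214112338 len 0.32077760677308087 wid 0.07892372532228617
112.5 [472.5684 147.9369]
37.5 [478.7838  73.1948]
-37.5 [484.9992  -1.5472]
-112.5 [491.2147 -76.2892]
Y [476.3267 143.1896  92.    ] [475.6921 144.9991  69.    ]
B [477.6415  72.6925  92.    ] [477.4295  75.5951  69.    ]
G [490.2424   0.6489  92.    ] [488.6167   3.2178  69.    ]
R [491.2581 -76.6777  92.    ] [490.5281 -74.9813  69.    ]
```

>>> move_arm(rows=[[29,38,0,0.12,-1],[29,38,0,0.12,-1],[29,38,0,0.12,-1],[29,38,0,0.12,-1],[29,38,0,0.12,-1],[29,38,0,0.12,-1],[29,38,0,0.12,-1],[29,38,0,0.12,-1],[29,38,0,0.12,-1],[29,38,0,0.12,-1],[29,38,0,0.12,-1],[0,0,0,0,-1]], newtons=20)

```text
time: 1.3
tool_pos: [0.4942, -0.0732, 0.2262]
tool_rot: [3.141, -0.002, 1.665]
contact_force: [0.3, -1.3, -0.1]
opening: 0.0918
grip_force: 0.0
```

```bash
python3 - <<'E'
from h import *
o=monitor.observe();print(o["tool_pos"],o["tool_rot"],o["time"])
im=vision.read_camera("wrist")
cv2.imwrite("pics/w1.png",im[:,:,::-1])
# triangulate decoy and small yellow cap across views
def dirn(n,u,v):
    c=vision.get_calibration(n);K=c["K"];d=c["T"][:3,:3]@np.array([(u-K[0,2])/K[0,0],-(v-K[1,2])/K[1,1],-1]);return c["T"][:3,3],d/np.linalg.norm(d)
for a,b in(((202,301),(391,168)),((183,220.3),(377,222))):
    o1,d1=dirn("top",*a);o2,d2=dirn("scene",*b)
    s=np.linalg.lstsq(np.c_[d1,-d2],o2-o1,rcond=None)[0];p,q=o1+d1*s[0],o2+d2*s[1];print((p+q)/2,np.linalg.norm(p-q))
E
```

```text
[ 0.4942 -0.0732  0.2262] [ 3.1408 -0.0015  1.6648] 1.3
[0.3544 0.1076 0.1123] 0.009005590087777932
[0.477  0.1449 0.0851] 0.0005890790241939787
```

View pics/w1.png

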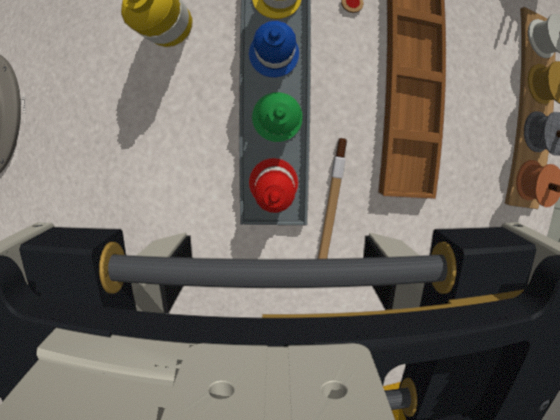

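The wrist view shows the red cap at about (273,199), green (279,113) and blue (275,36). The row lies straight ahead of the gripper. I'll check red against the wrist ray.

```bash
cat >>h.py <<'E'
from scipy.spatial.transform import Rotation as Ro
def wray(o,u,v,z):
    c=vision.get_calibration("wrist");K=c["K"];M=c["mount"]
    x,y=u-K[0,2],v-K[1,2];r=np.hypot(x,y);t=r/K[0,0]
    d=np.array([np.sin(t)*x/r,-np.sin(t)*y/r,-np.cos(t)])
    R=Ro.from_euler("xyz",o["tool_rot"]).as_matrix()
    p=np.array(o["tool_pos"])+R@M[:3,3];d=R@M[:3,:3]@d
    return p+d*(z-p[2])/d[2]
E
python3 - <<'E'
from h import *
o=monitor.observe()
for n,u,v in(("R",273,199),("G",279,113),("B",275,36)): print(n,wray(o,u,v,.092))
for u,v in((385,195),(437,198),(445,0)): print("caddy",wray(o,u,v,.022))
print("decoy",ray("top",202,301,.112))
E
```

```text
R [ 0.4887 -0.078   0.092 ]
G [0.4872 0.0004 0.092 ]
B [0.4773 0.0708 0.092 ]
caddy [ 0.6202 -0.0771  0.022 ]
caddy [ 0.6911 -0.074   0.022 ]
caddy [0.6779 0.1783 0.022 ]
decoy [0.3563 0.1035 0.112 ]
```

>>> move_arm(rows=[[-4,-4,-30,0,-1],[0,0,-40,0,-1],[0,0,-40,0,-1],[0,0,-40,0,-1],[0,0,-25,0,-1],[0,0,-15,0,-1],[0,0,0,0,-1]], newtons=20)

```text
time: 2.05
tool_pos: [0.4858, -0.0823, 0.0347]
tool_rot: [-3.137, -0.002, 1.654]
contact_force: [-0.6, -0.3, 0.4]
opening: 0.0917
grip_force: 0.0
```

>>> move_arm(rows=[[0,0,0,0,1],[0,0,0,0,1],[0,0,0,0,1],[0,0,0,0,1],[0,0,0,0,1],[0,0,0,0,1],[0,0,0,0,1]])

```text
time: 2.75
tool_pos: [0.4884, -0.0817, 0.037]
tool_rot: [3.141, 0.0, 1.656]
contact_force: [0.7, -0.1, 1.9]
opening: 0.0415
grip_force: 20.0
```

>>> move_arm(rows=[[0,0,20,0,1],[0,0,40,0,1],[0,0,50,0,1],[12,20,0,0,1],[18,31,0,-0.03,1],[18,31,0,0,1],[18,31,0,0,1],[18,31,0,0,1],[18,31,0,0,1],[18,31,0,0,1],[18,31,0,0,1],[18,30,0,0,1]])

```text
time: 3.95
tool_pos: [0.6442, 0.1867, 0.1462]
tool_rot: [-3.14, 0.0, 1.626]
contact_force: [1.3, -0.6, -0.4]
opening: 0.0413
grip_force: 20.0
```

>>> move_arm(rows=[[0,0,0,0,1],[0,0,0,0,1],[0,0,0,0,1]])

```text
time: 4.25
tool_pos: [0.6434, 0.1844, 0.1463]
tool_rot: [-3.14, 0.001, 1.625]
contact_force: [0.3, -0.2, -0.3]
opening: 0.042
grip_force: 20.0
```

```bash
python3 - <<'E'
from h import *
o=monitor.observe();print(o["tool_pos"],o["tool_rot"],o["opening"],o["grip_force"])
a=vision.read_camera("wrist");b=vision.read_camera("top")[90:270,100:400]
cv2.imwrite("pics/w2.png",np.vstack([a[60:],cv2.resize(b,(560,336))])[:600,:,::-1])
E
```

```text
[0.6434 0.1844 0.1463] [-3.1403  0.0006  1.6253] 0.04199768650591923 19.999873638153076
```

View pics/w2.png

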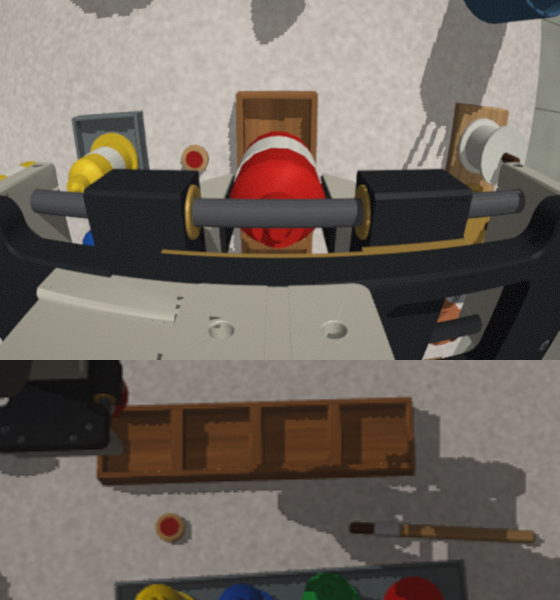

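The red bottle is upright, held over the left compartment. In the wrist part of the image the caddy's left end wall is at (236–317, row 92) and the bottle at x≈276. I'll verify the end wall numerically, then lower it.

```bash
python3 - <<'E'
from h import *
o=monitor.observe()
for u,v in((237,152),(317,152)): print("caddy end",wray(o,u,v,.022))
E
```

```text
caddy end [0.6061 0.2239 0.022 ]
caddy end [0.6757 0.2276 0.022 ]
```

>>> move_arm(rows=[[0,2,-40,0,1],[0,0,-40,0,1],[0,0,-18,0,1],[0,0,-8,0,1],[0,0,-5,0,1],[0,0,0,0,1],[0,0,0,0,1]])

```text
time: 5.05
tool_pos: [0.6449, 0.1873, 0.0373]
tool_rot: [3.139, -0.0, 1.626]
contact_force: [-0.8, 0.2, 0.0]
opening: 0.0414
grip_force: 20.0
```

>>> move_arm(rows=[[0,0,0,0,0.1],[0,0,0,0,-0.2],[0,0,0,0,-0.6],[0,0,0,0,-1],[0,0,0,0,-1],[0,0,0,0,-1]])

```text
time: 5.65
tool_pos: [0.644, 0.1873, 0.0358]
tool_rot: [3.141, 0.0, 1.626]
contact_force: [0.4, -0.1, 0.2]
opening: 0.0771
grip_force: 0.0
```

>>> move_arm(rows=[[0,0,20,0,-1],[0,0,45,0,-1],[0,0,50,0,-1],[-25,-30,0,0.03,-1],[-30,-35,0,0,-1],[-30,-35,0,0,-1],[-30,-35,0,0,-1],[-25,-30,0,0,-1],[-15,-20,0,0,-1],[0,0,0,0,-1],[0,0,0,0,-1]])

```text
time: 6.75
tool_pos: [0.4894, 0.0021, 0.1512]
tool_rot: [3.14, -0.0, 1.655]
contact_force: [0.4, 0.6, 1.1]
opening: 0.0915
grip_force: 0.0
```

```bash
python3 - <<'E'
from h import *
o=monitor.observe();print(o["tool_pos"],o["tool_rot"],o["opening"])
a=vision.read_camera("wrist");b=vision.read_camera("scene")[150:400,150:450]
cv2.imwrite("pics/w3.png",np.vstack([a[:300],cv2.resize(b,(360,300)) if 0 else cv2.copyMakeBorder(cv2.resize(b,(360,300)),0,0,0,200,0)])[:,:,::-1])
E
```

```text
[0.4894 0.0021 0.1512] [ 3.1403 -0.      1.6545] 0.09151083699941583
```

View pics/w3.png

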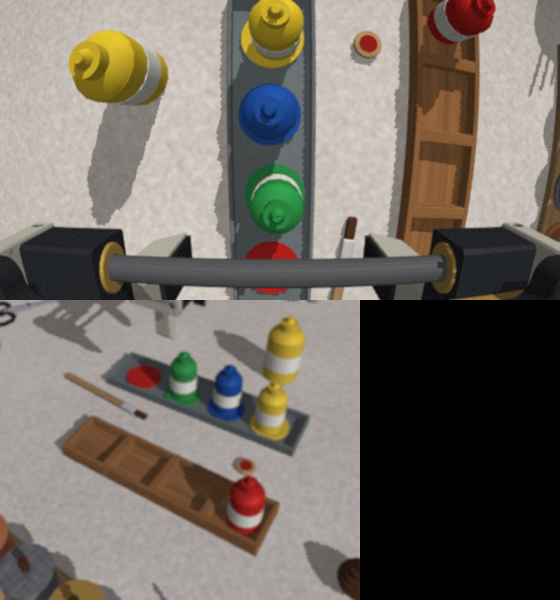

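Red stands upright in the left compartment. In the wrist view the caps are green (277,216), blue (270,110), yellow (277,14) and decoy (86,65).

```bash
python3 - <<'E'
from h import *
o=monitor.observe()
for n,u,v,z in(("G",277,216,.092),("B",270,110,.092),("Y",277,14,.092),("D",86,65,.112)): print(n,wray(o,u,v,z))
E
```

```text
G [0.4891 0.0057 0.092 ]
B [0.4784 0.077  0.092 ]
Y [0.4773 0.144  0.092 ]
D [0.3519 0.1042 0.112 ]
```

>>> move_arm(rows=[[0,2,-40,0,-1],[0,0,-40,0,-1],[0,0,-24,0,-1],[0,0,-10,0,-1],[0,0,0,0,1],[0,0,0,0,1],[0,0,0,0,1],[0,0,0,0,1],[0,0,0,0,1],[0,0,0,0,1],[0,0,0,0,1],[0,0,0,0,1]])

```text
time: 8.05
tool_pos: [0.4891, 0.0043, 0.037]
tool_rot: [3.141, 0.0, 1.656]
contact_force: [-0.5, -0.7, 4.2]
opening: 0.0419
grip_force: 20.0
```

>>> move_arm(rows=[[0,0,20,0,1],[0,0,40,0,1],[0,0,50,0,1],[18,12,0,-0.03,1],[28,19,0,0,1],[28,19,0,0,1],[28,19,0,0,1],[28,19,0,0,1],[18,13,0,0,1],[10,8,0,0,1],[0,0,0,0,1],[0,0,0,0,1]])

```text
time: 9.25
tool_pos: [0.6463, 0.1131, 0.146]
tool_rot: [-3.14, 0.0, 1.626]
contact_force: [0.1, 0.1, -0.7]
opening: 0.0413
grip_force: 20.0
```

>>> move_arm(rows=[[0,0,-40,0,1],[0,0,-40,0,1],[0,0,-18,0,1],[0,0,-8,0,1],[0,0,-5,0,1],[0,0,0,0,1],[0,0,0,0,1]])

```text
time: 9.95
tool_pos: [0.6478, 0.1132, 0.0372]
tool_rot: [3.139, 0.0, 1.626]
contact_force: [0.3, -0.7, -1.4]
opening: 0.0419
grip_force: 20.0
```

>>> move_arm(rows=[[0,0,0,0,0.1],[0,0,0,0,-0.2],[0,0,0,0,-0.6],[0,0,0,0,-1],[0,0,0,0,-1],[0,0,0,0,-1],[0,0,0,0,-1]])

```text
time: 10.65
tool_pos: [0.647, 0.1133, 0.0357]
tool_rot: [3.142, 0.0, 1.626]
contact_force: [-0.5, -0.4, 0.0]
opening: 0.0851
grip_force: 0.0
```

>>> move_arm(rows=[[0,0,20,0,-1],[0,0,45,0,-1],[0,0,50,0,-1],[-25,-6,0,0.12,-1],[-38,-8,0,0.12,-1],[-38,-8,0,0.12,-1],[-38,-8,0,0.12,-1],[-20,-5,0,0,-1],[-10,-3,0,0,-1],[0,0,0,0,-1],[0,0,0,0,-1]])

```text
time: 11.75
tool_pos: [0.4793, 0.0753, 0.1511]
tool_rot: [3.14, 0.001, 2.105]
contact_force: [-0.1, -0.2, -0.6]
opening: 0.0917
grip_force: 0.0
```

```bash
python3 - <<'E'
from h import *
o=monitor.observe();print(o["tool_pos"],o["tool_rot"],o["opening"])
a=vision.read_camera("wrist");b=vision.read_camera("scene")[150:400,150:450]
cv2.imwrite("pics/w4.png",np.vstack([a[:300],cv2.copyMakeBorder(cv2.resize(b,(360,300)),0,0,0,200,0)])[:,:,::-1])
E
```

```text
[0.4793 0.0753 0.1511] [3.14   0.0008 2.1053] 0.09166204803448509
```

View pics/w4.png

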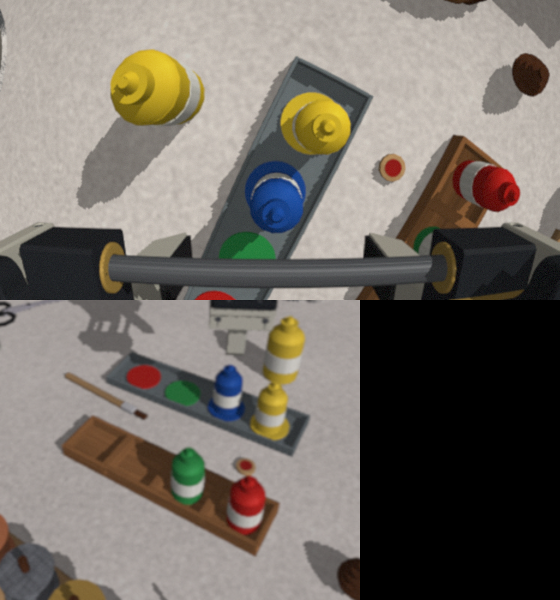

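Green stands upright in the second compartment. The blue cap is at (276,214), centred between the fingers, and the decoy is clear.

>>> move_arm(rows=[[-1,2,-40,0,-1],[0,0,-40,0,-1],[0,0,-24,0,-1],[0,0,-10,0,-1],[0,0,0,0,1],[0,0,0,0,1],[0,0,0,0,1],[0,0,0,0,1],[0,0,0,0,1],[0,0,0,0,1],[0,0,0,0,1],[0,0,0,0,1]])

```text
time: 13.05
tool_pos: [0.4771, 0.0773, 0.037]
tool_rot: [3.141, 0.0, 2.106]
contact_force: [0.2, 1.0, 3.2]
opening: 0.0416
grip_force: 20.0
```

>>> move_arm(rows=[[0,0,20,0,1],[0,0,40,0,1],[0,0,50,0,1],[20,-5,0,-0.08,1],[30,-7,0,-0.1,1],[30,-7,0,-0.1,1],[30,-7,0,-0.1,1],[30,-6,0,-0.1,1],[22,-5,0,0,1],[12,-2,0,0,1],[0,0,0,0,1],[0,0,0,0,1]])

```text
time: 14.25
tool_pos: [0.6502, 0.0384, 0.146]
tool_rot: [-3.14, -0.0, 1.626]
contact_force: [-0.8, 0.9, -0.1]
opening: 0.0416
grip_force: 20.0
```

>>> move_arm(rows=[[0,0,-40,0,1],[0,0,-40,0,1],[0,0,-18,0,1],[0,0,-8,0,1],[0,0,-5,0,1],[0,0,0,0,1],[0,0,0,0,1]])

```text
time: 14.95
tool_pos: [0.6518, 0.0383, 0.0372]
tool_rot: [3.139, 0.0, 1.626]
contact_force: [-0.9, -0.6, -1.2]
opening: 0.0418
grip_force: 20.0
```

>>> move_arm(rows=[[0,0,0,0,0.1],[0,0,0,0,-0.2],[0,0,0,0,-0.6],[0,0,0,0,-1],[0,0,0,0,-1],[0,0,0,0,-1],[0,0,0,0,-1]])

```text
time: 15.65
tool_pos: [0.651, 0.0383, 0.0357]
tool_rot: [3.142, 0.0, 1.626]
contact_force: [0.9, 0.6, -0.3]
opening: 0.0849
grip_force: 0.0
```

>>> move_arm(rows=[[0,0,20,0,-1],[0,0,45,0,-1],[0,0,50,0,-1],[-24,15,0,-0.1,-1],[-36,22,0,-0.1,-1],[-36,22,0,-0.1,-1],[-36,22,0,-0.1,-1],[-24,15,0,-0.1,-1],[-18,10,0,-0.08,-1],[0,0,0,0,-1],[0,0,0,0,-1]])

```text
time: 16.75
tool_pos: [0.4776, 0.1444, 0.1511]
tool_rot: [3.14, -0.001, 1.048]
contact_force: [-0.3, 0.2, -0.6]
opening: 0.0918
grip_force: 0.0
```

```bash
python3 - <<'E'
from h import *
o=monitor.observe();print(o["tool_pos"],o["tool_rot"],o["opening"])
a=vision.read_camera("wrist");b=vision.read_camera("scene")[150:400,150:450]
cv2.imwrite("pics/w5.png",np.vstack([a[:300],cv2.copyMakeBorder(cv2.resize(b,(360,300)),0,0,0,200,0)])[:,:,::-1])
E
```

```text
[0.4776 0.1444 0.1511] [ 3.1403 -0.0006  1.0482] 0.09176815320419017
```

View pics/w5.png

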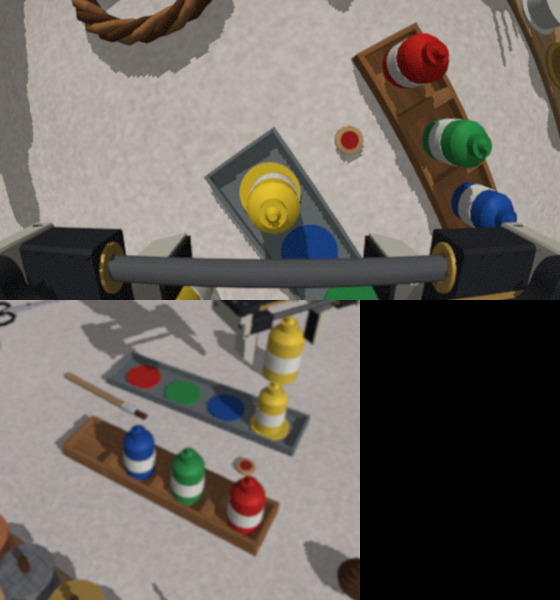

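Blue stands upright in the third compartment. The small yellow cap is at (274,213), centred, and the decoy is off to the side.

>>> move_arm(rows=[[0,1,-40,0,-1],[0,0,-40,0,-1],[0,0,-24,0,-1],[0,0,-10,0,-1],[0,0,0,0,1],[0,0,0,0,1],[0,0,0,0,1],[0,0,0,0,1],[0,0,0,0,1],[0,0,0,0,1],[0,0,0,0,1],[0,0,0,0,1]])

```text
time: 18.05
tool_pos: [0.477, 0.1454, 0.037]
tool_rot: [3.141, -0.0, 1.046]
contact_force: [-1.5, -0.1, 2.8]
opening: 0.0414
grip_force: 20.0
```

>>> move_arm(rows=[[0,0,20,0,1],[0,0,40,0,1],[0,0,50,0,1],[16,-16,0,0.08,1],[26,-27,0,0.1,1],[26,-27,0,0.1,1],[26,-27,0,0.1,1],[26,-27,0,0.1,1],[26,-27,0,0.1,1],[20,-20,0,0,1],[12,-11,0,0,1],[0,0,0,0,1]])

```text
time: 19.25
tool_pos: [0.6558, -0.0386, 0.1457]
tool_rot: [-3.141, 0.0, 1.624]
contact_force: [0.4, -0.9, -0.8]
opening: 0.0417
grip_force: 20.0
```

>>> move_arm(rows=[[0,0,0,0,1],[0,0,-40,0,1],[0,0,-40,0,1],[0,0,-18,0,1],[0,0,-8,0,1],[0,0,-5,0,1],[0,0,0,0,1],[0,0,0,0,1]])

```text
time: 20.05
tool_pos: [0.6558, -0.0366, 0.0372]
tool_rot: [3.139, 0.001, 1.626]
contact_force: [0.5, -0.6, 0.3]
opening: 0.0414
grip_force: 20.0
```

>>> move_arm(rows=[[0,0,0,0,0.1],[0,0,0,0,-0.2],[0,0,0,0,-0.6],[0,0,0,0,-1],[0,0,0,0,-1],[0,0,0,0,-1],[0,0,0,0,-1]])

```text
time: 20.75
tool_pos: [0.655, -0.0367, 0.0357]
tool_rot: [3.142, 0.0, 1.626]
contact_force: [-0.3, 0.2, -0.7]
opening: 0.0852
grip_force: 0.0
```

>>> move_arm(rows=[[0,0,20,0,-1],[0,0,45,0,-1],[0,0,50,0,-1],[-20,-30,20,0,-1],[-20,-40,0,0,-1],[-20,-40,0,0,-1],[-20,-40,0,0,-1],[-20,-40,0,0,-1],[0,0,0,0,-1],[0,0,0,0,-1]])

```text
time: 21.75
tool_pos: [0.5547, -0.2275, 0.1708]
tool_rot: [3.141, -0.0, 1.623]
contact_force: [0.9, 0.6, -0.4]
opening: 0.0919
grip_force: 0.0
```

```bash
python3 - <<'E'
from h import *
a=vision.read_camera("scene")[140:400,140:460];b=vision.read_camera("top")[80:270,110:370]
cv2.imwrite("pics/f.png",np.hstack([cv2.resize(a,(390,317)),cv2.resize(b,(410,317))])[:,:,::-1])
E
```

```text
(no output)
```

View pics/f.png

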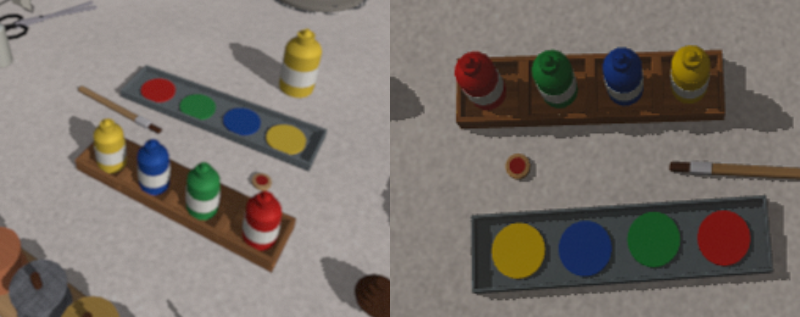

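All four bottles stand upright, one per compartment. In the top view the caddy reads red, green, blue, yellow against coasters yellow, blue, green, red, so the order is reversed as asked.

```bash
python3 -c "
from cell import workorder
print(workorder.hand_in())"
```

```text
the job is handed in; nothing more can be done
None
```

The job is handed in: the four bottles stand upright in the caddy, one per compartment, reading red, green, blue, yellow from the robot's left, the reverse of the tray order; it took about 22 s on the robot's clock.

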